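Spin-check a propeller hub and brake it on its mark

TASK

Spin-check the propeller hub on its bearing stand and park it for fitting the first blade: flick the hub or disc with a fingertip so that it spins on its own, and let the red patch run past the yellow pointer at least once with nothing touching. When the patch comes round again, on that pass or a later one, brake the still turning disc with a fingertip so that it stops with the pointer at the red patch; nothing locks it, so keep the fingertip pressed on the disc and finish while holding it there. Grasp nothing, and leave the white blade, teal spinner and standing screw beside the stand untouched.

Things in the scene. Friction and masses are not known exactly. Their poses are not given: they have to be found in the camera images.
- hub_stand: bearing stand, fixed to the table: grey base plate 250 x 150 mm, top 16 mm up, with a blue pedestal that carries the turning disc on a vertical axis. Origin on the table under the axis; its -x axis points to the pointer, whose post (12 mm thick, 18 mm dark block, brass thumb screw, top 85 mm up) stands 140 mm from the axis, outside the disc. Its yaw varies
- disc (a joint): angle of the disc against the stand in rad, growing anticlockwise seen from above, without limit; the red patch is at the pointer at pi plus any whole number of turns. Runs on a ball bearing with slight drag: left alone it slows by roughly 0.25 to 0.55 rad/s each second. Disc and hub weigh 1.3 to 2.3 kg (inertia about 0.006 to 0.011 kg m2)
- disc_centre (a point): point on the axis at the height of the disc's flat top face, 87 mm above the table. The disc is bare aluminium, 220 mm across, 12 mm thick, with black degree lines near its edge. From 65 to 110 mm from the axis the face is a free flat ring on which a fingertip can press
- red_patch (a point): middle of the outer edge of the red patch, on the disc's rim at its top face, 110 mm from the axis; turns with the disc. The patch is 24 mm wide along the rim, 25 mm deep inward, and runs down the rim
- pointer_tip (a point): tip of the fixed yellow pointer, 114 mm from the axis and 4 mm outside the disc's rim, 81 mm above the table, just below the level of the disc's top face; it points level at the axis
- blade_long: white propeller blade, 42 x 200 x 14 mm, lying loose; origin at the centre of its underside, long along y
- spinner: teal domed spinner shell, 90 mm across, 16 mm high, loose; origin at the centre of its underside
- hub_screw: M8 cap screw standing on its head, 13 mm across, 39 mm tall, loose and easily knocked over; origin at the centre of its underside
- hub_top (a point): top of the hub's dark nut on the axis, 41 mm above the disc's face. The hub (32 mm radius, turns with the disc) has three round dark blade cuffs, 26 mm thick, top 27 mm above the disc's face, that point outward every 120 degrees to 64 mm from the axis, the first toward the red patch; a fingertip can push on the side of a cuff

How it is judged:
On the way, in this order (a step that is already met when the one before it is completed fails the run):
1. spinning on its own, untouched, the red patch runs past the pointer (horizontal distance between red_patch and pointer_tip below 0.04 m and contact force between anything else and disc below 0.05 N and (velocity of joint disc above 0.4 rad/s or velocity of joint disc below -0.4 rad/s)).
2. still untouched, it carries the patch round to the far side (horizontal distance between red_patch and pointer_tip above 0.2 m and contact force between anything else and disc below 0.05 N and (velocity of joint disc above 0.25 rad/s or velocity of joint disc below -0.25 rad/s)).
3. the finger comes down to the disc while it is still turning: it is touching it, or close above it as the red patch comes up to the pointer ((velocity of joint disc above 0.1 rad/s or velocity of joint disc below -0.1 rad/s) and (contact force between the fingers and disc above 0.1 N or (height (world z) of the grasp point below 0.13 m and horizontal distance between the grasp point and disc_centre below 0.2 m and horizontal distance between red_patch and pointer_tip below 0.1 m))).
At the end, for the whole second after the job is handed in: the disc stands still with the pointer tip within the red patch (patch middle within 12.5 mm of the tip), and a finger presses on the disc with more than 0.3 N (horizontal distance between red_patch and pointer_tip below 0.0125 m and contact force between the fingers and disc above 0.3 N and velocity of joint disc between -0.05 and 0.05 rad/s); the arm keeps its last pose, push and grip.
It fails at once if the blade, spinner or screw is moved, lifted or knocked over (distance of any of blade_long, spinner, hub_screw from where it was at the start of the episode above 0.015 m or angle between hub_screw's own z axis and vertical above 0.5 rad).
It also fails if it takes over 64 s, if anything falls off the work surface, if the arm or the gripper's body presses on something with over 40 N, if the wrist force passes 120 N, or if a joint passes its speed limit or range.

ROBOT

A 6-joint arm with a two-finger parallel gripper is mounted at the origin on the work surface; the furniture and walls round the work are solid. World frame = base frame: x ahead of the robot, y to its left, z up, the work surface at z = 0. Lengths are in m, angles in rad, forces in N, time in s.
With the tool pointing down it reaches from about 0.3 to 1 m from the base axis. Payload 5.1 kg.
Tool frame: the origin (TCP) lies at the very end of the fingers, on their centre line; the grasp point (between the pads) lies 19 mm behind it (manip.grip_depth is the distance from the TCP to the grasp point, in m); z points along the fingers, y is the direction in which the jaws open and shut (so a half turn about z gives the same grasp; the last joint's range is limited). The gripper opens to 95 mm and grips with 3 to 60 N. Pads are 20 mm wide; open, the fingers measure 119 mm over their backs; the gripper's body (75 mm by 180 mm) begins 59 mm behind the grasp point.
Start: joints at [-1.3, 0.124, 1.65, -0, 1.367, -0.083], TCP at [0.225, -0.61, 0.179] pointing down, gripper open.
Joint ranges: [-2.61, 2.61], [-1.02, 2.33], [0.03, 2.71], [-1.35, 4.49], [0.32, 2.68], [-2.91, 2.91]. Speed limits (rad/s): [2.57, 2.57, 3.14, 3.14, 3.14, 3.14].

INTERFACE

Orientations are given as a rotation vector (axis times angle).
In Python, from bench import manip gives the robot as it stands.
- The arm moves only by the tool servo_tool, never from a script. Its argument "series" is a list of rows, each an object of numbers: "dx", "dy", "dz": the shift along the tool's x, y, z in mm; "wx", "wy", "wz": the turn, a rotation vector about the tool's x, y, z in rad; "hand": the closure, from 0 (fully open) to 1 (shut). A call has 1 to 12 rows; each row is the pose to reach, as a shift and turn from the pose commanded when the call began, along the tool's axes at that moment; what a row does not reach only later rows make up. A row lasts 1/8 s, in which the tool goes at most 62.5 mm and 10.7 degrees, less where a joint would pass 70% of its speed; a pose out of reach is approached as far as the arm can. A call with a gripper value outside its range is refused whole. The fingers move at their own pace and stop on an object; "grip_force" is the grip in N (left out, the last holds). Time passes only in rows, so rows that repeat a pose let the fingers close. It gives the time, the measured TCP pose, the force and the opening at its end, in the units of the state.
- manip.observe(): the state, without advancing time (a new reading comes with each control period).
- manip.grab_frame(name): name is "side" or "top" or "wrist"; returns a dict with "color" (400x640x3 uint8, red, green, blue), "fx", "fy", "cx", "cy" (pixels), "R" (3x3) and "t" (3): a world point X has camera coordinates R X + t; the wrist camera has in their place "tool_from_camera" (4x4, takes a point from camera to tool coordinates, whose origin is the TCP and whose axes are the flange's). Camera axes: x right, y down, z forward; pixel columns grow to the right and rows downward; lengths in m; the calibration is good to about 2 mm. A picture is of the moment at which its call begins: read the wrist's pose just before it. There is no depth.
- manip.finish_job(): hands the job in, once; it reports no verdict.
The state is a dict: "time_s": time; "joint_positions": joint angles; "joint_velocities": joint speeds; "joint_torque": joint torques, N m; "ee_pos": TCP position; "tcp_rot": TCP orientation; "ft_force": force on the tool from outside, world axes, zero at the start; "torque": the same for the moment, N m; "grip_width": finger opening in m.
Only numpy, scipy, OpenCV 4.12 (cv2) and the standard library are available. Lean on these libraries where they do the work, as an engineer would, in place of code of your own. Each camera call takes 0.05 s, during which the arm holds its last target. There are 200 camera calls.

## Working session

There is one attempt and no reset: what is moved stays moved. The work goes in short steps, Python scripts to look and compute and a tool call to move; the robot and the scene stay as the last step left them, time stands still between calls to the robot, and variables do not carry over. Pictures are saved under pics/ and viewed, about 8 in all and at most 12, crops included, and the job is handed in when it is done.

Besides the shell and the picture viewer there is one more tool, called by a JSON object that holds its "api" and its "payload", one argument or row to a line. servo_tool: Moves the arm, as the interface text tells. Its arguments: {"type":"object","properties":{"series":{"type":"array"},"grip_force":{"type":"number"}},"required":["series"]}

```bash
ls; mkdir -p pics
python3 - <<'E'
from bench import manip
import cv2,numpy as np
s=manip.observe();print(s)
for n in ("top","side"):
    f=manip.grab_frame(n);cv2.imwrite(f"pics/{n}0.png",f["color"][...,::-1]);np.savez(f"{n}0.npz",**f)
    print(n,f["fx"],f["cx"],f["cy"],f["R"],f["t"])
print(manip.grab_frame("wrist")["tool_from_camera"])
E
```

```text
pics
{'time_s': 0.0, 'joint_positions': array([-1.29959227e+00,  1.24493688e-01,  1.65165468e+00, -2.38546051e-05,
        1.36750721e+00, -8.26179776e-02]), 'joint_velocities': array([ 4.50224890e-05, -1.08315695e-03, -1.05273261e-04,  5.70005776e-04,
       -4.94855652e-04, -1.23523811e-03]), 'joint_torque': array([ 1.23811646e-03, -4.17606711e+01, -3.59931386e+01,  7.74910091e-02,
        4.91929043e-02, -1.65348674e-04]), 'ee_pos': array([ 0.22497855, -0.60906343,  0.17760595]), 'tcp_rot': array([-3.09053783e+00, -5.52534213e-01,  3.41403021e-04]), 'ft_force': array([-0.03081215,  0.65392389,  0.94174801]), 'torque': array([ 0.00161661,  0.02198805, -0.05700695]), 'grip_width': 0.09523965551283278}
top 487.68269607507915 317.03293163733036 202.78227623759295 [[-0.00930618 -0.99995505 -0.00181575]
 [-0.99712452  0.00941637 -0.07519318]
 [ 0.0752069   0.00111077 -0.99716733]] [-0.10546638  0.5424784   1.06918931]
side 501.32681206534346 326.35087436924283 210.6250569451372 [[-0.9424647  -0.33429622  0.00251572]
 [-0.15201084  0.42183006 -0.89384121]
 [ 0.29774653 -0.8427962  -0.44837659]] [0.46937672 0.21649607 0.92732481]
[[-1.26098682e-03 -9.54628741e-01 -2.97795863e-01  8.44945152e-02]
 [ 9.99998987e-01 -1.40033315e-03  2.54579535e-04  5.16556549e-04]
 [-6.60042360e-04 -2.97795241e-01  9.54629540e-01 -2.05918705e-01]
 [ 0.00000000e+00  0.00000000e+00  0.00000000e+00  1.00000000e+00]]
```

View pics/top0.png

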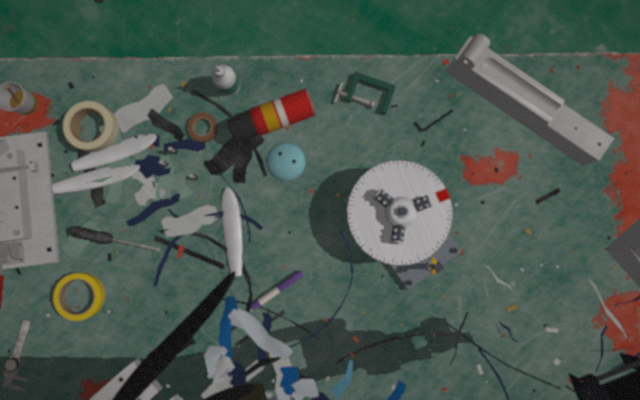

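View pics/side0.png

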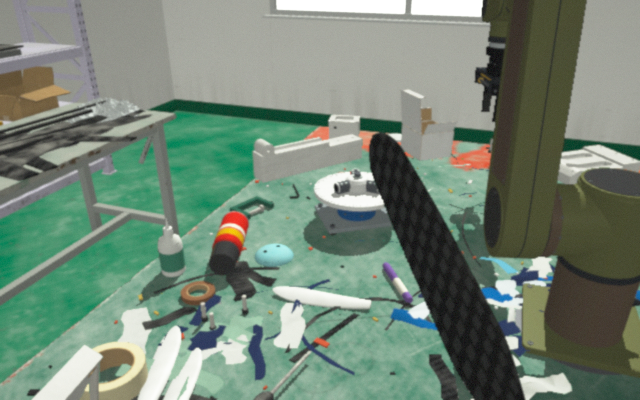

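```bash
cat > h.py <<'E'
import numpy as np,cv2
def ray(f,uv,z):
    R,t=np.array(f["R"]),np.array(f["t"]);d=R.T@np.array([(uv[0]-f["cx"])/f["fx"],(uv[1]-f["cy"])/f["fy"],1]);c=-R.T@t
    return c+d*(z-c[2])/d[2]
def pix(f,X):
    p=np.array(f["R"])@X+np.array(f["t"]);return p[0]/p[2]*f["fx"]+f["cx"],p[1]/p[2]*f["fy"]+f["cy"]
def red(f,c=None,z=.087):
    """red patch centroid on disc top near centre c"""
    h=cv2.cvtColor(f["color"],cv2.COLOR_RGB2HSV);m=((h[...,0]<8)|(h[...,0]>172))&(h[...,1]>150)&(h[...,2]>90)
    v,u=np.nonzero(m);P=np.array([ray(f,(a,b),z)[:2] for a,b in zip(u,v)])
    r=np.hypot(*(P-c[:2]).T);k=(r>.075)&(r<.12);return P[k].mean(0),k.sum()
E
python3 - <<'E'
from h import *
f=dict(np.load("top0.npz"));im=f["color"];h=cv2.cvtColor(im,cv2.COLOR_RGB2HSV)
c=im[140:310,300:500][...,::-1];cv2.imwrite("pics/crop0.png",cv2.resize(c,None,fx=4,fy=3.5,interpolation=cv2.INTER_CUBIC))
m=((h[...,1]<60)&(h[...,2]>150)).astype(np.uint8);m[:,:340]=0;m[:,460:]=0;m[:150]=0;m[275:]=0
m=cv2.morphologyEx(m,cv2.MORPH_CLOSE,np.ones((15,15)))
k=max(cv2.findContours(m,0,2)[0],key=cv2.contourArea);k=cv2.convexHull(k)
P=np.array([ray(f,q[0],.087)[:2] for q in k],np.float32)
print("rim ellipse",cv2.fitEllipse(k));(x,y),r=cv2.minEnclosingCircle(P);print(x,y,r, cv2.fitEllipse(P))
print("red",red(f,np.array([x,y])))
y_=(h[...,0]>18)&(h[...,0]<32)&(h[...,1]>140)&(h[...,2]>100)
v,u=np.nonzero(y_);s=(u>380)&(u<470)&(v>240)&(v<300);print(u[s],v[s])
print(ray(f,(u[s].mean(),v[s].mean()),.081))
E
```

```text
rim ellipse ((399.476806640625, 212.5531463623047), (101.85267639160156, 103.61804962158203), 124.35657501220703)
0.5151745676994324 -0.2830219566822052 0.1083422526717186 ((0.5151476860046387, -0.282975971698761), (0.21454106271266937, 0.21576766669750214), 160.6662139892578)
red (array([ 0.55065616, -0.37441624]), np.int64(96))
[432 433 432 433 434 432 433 434 435 433 434 435 433 434 435 436 434 435
 436 434 435 431 432 433 432 433 434 435 432 433 434 432 433] [258 258 259 259 259 260 260 260 260 261 261 261 262 262 262 262 263 263
 263 264 264 270 270 270 271 271 271 271 272 272 272 273 273]
[ 0.4048025  -0.35265661  0.081     ]
```

View pics/crop0.png

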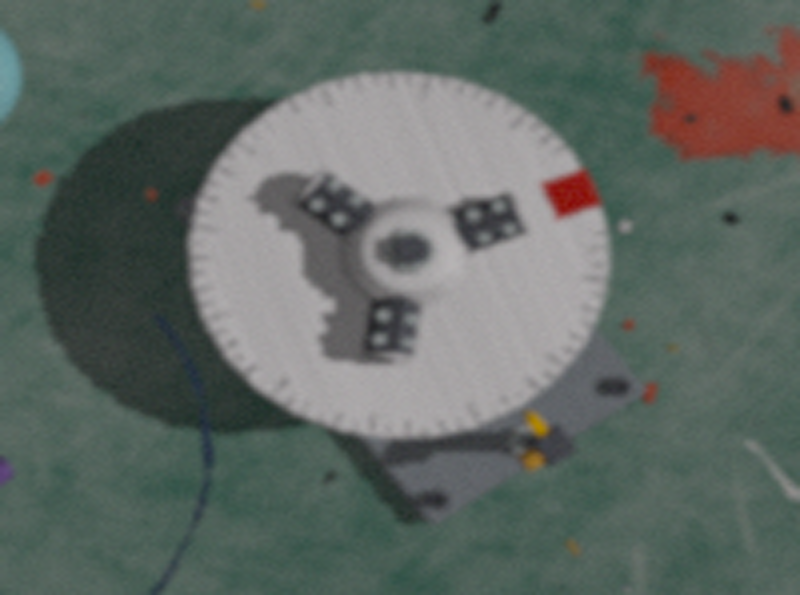

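```bash
cat >> h.py <<'E'
from scipy.spatial.transform import Rotation as Ro
C=np.array([.515,-.283])
def delta(s,X):
    return np.round(Ro.from_rotvec(s["tcp_rot"]).inv().apply(np.array(X)-s["ee_pos"])*1e3,1)
def disc_angle(f,R=None,t=None):
    g=dict(f)
    if R is not None: g["R"],g["t"]=R,t
    p,n=red(g,C);d=p-C;return np.degrees(np.arctan2(d[1],d[0])),np.hypot(*d),n
def wrist(m):
    s=m.observe();f=m.grab_frame("wrist");T=np.eye(4);T[:3,:3]=Ro.from_rotvec(s["tcp_rot"]).as_matrix();T[:3,3]=s["ee_pos"]
    W=np.linalg.inv(T@np.array(f["tool_from_camera"]));f["R"],f["t"]=W[:3,:3],W[:3,3];return s,f
E
python3 - <<'E'
from h import *
from bench import manip
f=dict(np.load("top0.npz"));s=manip.observe()
t=ray(f,(432.2,257.3),.081)[:2];b=ray(f,(432.8,271.5),.085)[:2]
for p in (t,b):
    d=p-C;print(p,np.degrees(np.arctan2(d[1],d[0])),np.hypot(*d))
print(disc_angle(f))
R=Ro.from_rotvec(s["tcp_rot"]).as_matrix();print(np.degrees(np.arctan2(R[1,:2],R[0,:2])))
for a in (-68,):
    ur=np.array([np.cos(np.radians(a)),np.sin(np.radians(a))]);tt=np.array([-ur[1],ur[0]])
    print(delta(s,[*(C+.052*ur+.045*tt),.2]),delta(s,[*(C+.088*np.array([np.cos(-1.92),np.sin(-1.92)])),.2]))
E
```

```text
[ 0.42031263 -0.35033037] -144.58409637951 0.11618552532258283
[ 0.39111462 -0.34985239] -151.6473276428589 0.14077226142159835
(np.float64(-68.69213643054923), np.float64(0.09812384967673503), np.int64(96))
[ 20.26695063 -69.73303734]
[ 431.6 -155.   -21.8] [ 328.2 -138.5  -21.9]
```

{"api": "servo_tool", "payload": {
  "series": [
    {"dx": 40, "dy": -17, "dz": -22, "hand": 1},
    {"dx": 95, "dy": -40, "dz": -22, "hand": 1},
    {"dx": 150, "dy": -63, "dz": -22, "hand": 1},
    {"dx": 205, "dy": -86, "dz": -22, "hand": 1},
    {"dx": 260, "dy": -110, "dz": -22, "hand": 1},
    {"dx": 305, "dy": -129, "dz": -22, "hand": 1},
    {"dx": 328, "dy": -138, "dz": -10, "hand": 1},
    {"dx": 328, "dy": -138, "dz": 20, "hand": 1},
    {"dx": 328, "dy": -138, "dz": 30, "hand": 1},
    {"dx": 328, "dy": -138, "dz": 30, "hand": 1}
  ],
  "grip_force": 20
}}

```text
invalid input at $.series[0]: expected keys dx, dy, dz, wx, wy, wz, hand
```

Run:
```python
from h import *
from bench import manip
s,f=wrist(manip);g=manip.grab_frame("top");print(s["time_s"],s["ee_pos"],s["tcp_rot"],s["ft_force"],s["grip_width"])
np.savez("w1.npz",**f)
cv2.imwrite("pics/w1.png",np.vstack([cv2.resize(f["color"],(480,300)),cv2.resize(g["color"],(480,300))])[...,::-1])
for q in (f,g):
    try: print(disc_angle(q))
    except Exception as e: print(e)
```

```text
0.15 [ 0.2250035  -0.60922915  0.1778738 ] [-3.09102023e+00 -5.52458169e-01  2.35871572e-04] [0.05746783 0.85703866 0.63668293] 0.09537132049788292
(np.float64(nan), np.float64(nan), np.int64(0))
(np.float64(-68.69213643054923), np.float64(0.09812384967673503), np.int64(96))h.py:11: RuntimeWarning: Mean of empty slice.
  r=np.hypot(*(P-c[:2]).T);k=(r>.075)&(r<.12);return P[k].mean(0),k.sum()
  ret = um.true_divide(
```

View pics/w1.png

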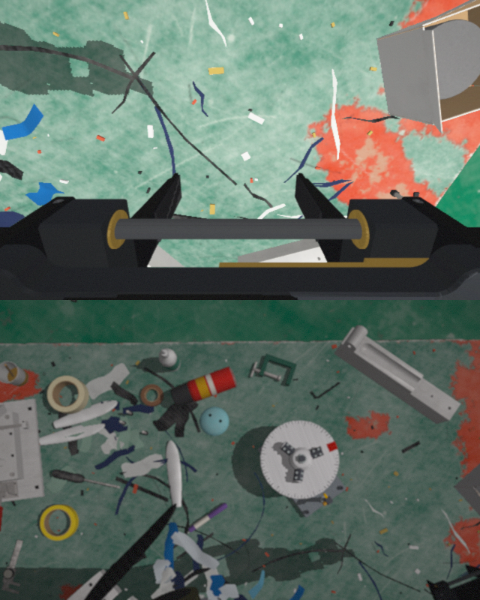

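{"api": "servo_tool", "payload": {
  "series": [
    {"dx": 26, "dy": -21, "dz": -20, "wx": 0, "wy": 0, "wz": 0.17, "hand": 1},
    {"dx": 56, "dy": -46, "dz": -22, "wx": 0, "wy": 0, "wz": 0.34, "hand": 1},
    {"dx": 86, "dy": -71, "dz": -22, "wx": 0, "wy": 0, "wz": 0.51, "hand": 1},
    {"dx": 116, "dy": -96, "dz": -22, "wx": 0, "wy": 0, "wz": 0.68, "hand": 1},
    {"dx": 146, "dy": -121, "dz": -22, "wx": 0, "wy": 0, "wz": 0.85, "hand": 1},
    {"dx": 178, "dy": -146, "dz": -22, "wx": 0, "wy": 0, "wz": 1.02, "hand": 1},
    {"dx": 208, "dy": -171, "dz": -22, "wx": 0, "wy": 0, "wz": 1.2, "hand": 1},
    {"dx": 238, "dy": -196, "dz": -22, "wx": 0, "wy": 0, "wz": 1.38, "hand": 1},
    {"dx": 268, "dy": -220, "dz": -10, "wx": 0, "wy": 0, "wz": 1.56, "hand": 1},
    {"dx": 295, "dy": -242, "dz": 10, "wx": 0, "wy": 0, "wz": 1.74, "hand": 1},
    {"dx": 313, "dy": -256, "dz": 28, "wx": 0, "wy": 0, "wz": 1.925, "hand": 1},
    {"dx": 313, "dy": -256, "dz": 28, "wx": 0, "wy": 0, "wz": 1.925, "hand": 1}
  ],
  "grip_force": 20
}}

```text
time_s: 1.75
ee_pos: [0.4295, -0.2594, 0.1491]
tcp_rot: [2.225, -2.217, -0.005]
ft_force: [0.4, -0.2, 0.7]
grip_width: 0.0003
```

Run:
```python
from h import *
from bench import manip
s,f=wrist(manip);g=manip.grab_frame("top");print(s["time_s"],s["ee_pos"],s["tcp_rot"],s["ft_force"],s["grip_width"],s["joint_positions"])
np.savez("w1.npz",**f)
cv2.imwrite("pics/w2.png",np.vstack([cv2.resize(f["color"],(480,300)),cv2.resize(g["color"],(480,300))])[...,::-1])
for q in (f,g):print(disc_angle(q))
```

```text
1.75 [ 0.42947837 -0.25937711  0.14906399] [ 2.22547063 -2.21658192 -0.00548173] [ 0.37963779 -0.20770344  0.70348555] 0.00025335054692674104 [-6.50272853e-01 -1.87262183e-01  2.00445818e+00 -1.10978582e-04
  1.32793266e+00  2.48734461e+00]
(np.float64(-68.5613038290406), np.float64(0.09909696127765774), np.int64(933))
(np.float64(-68.63389867413149), np.float64(0.09818213118896639), np.int64(95))
```

View pics/w2.png

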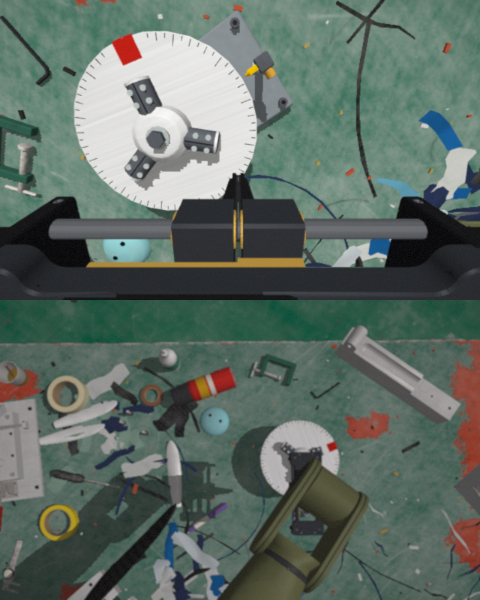

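Run:
```python
from h import *
f=dict(np.load("w1.npz"));im=f["color"];h=cv2.cvtColor(im,cv2.COLOR_RGB2HSV)
m=((h[...,1]<40)&(h[...,2]>170)).astype(np.uint8);m[255:]=0
m=cv2.morphologyEx(m,cv2.MORPH_OPEN,np.ones((3,3)))
k=max(cv2.findContours(cv2.morphologyEx(m,cv2.MORPH_CLOSE,np.ones((25,25))),0,2)[0],key=cv2.contourArea);k=cv2.convexHull(k)
P=np.array([ray(f,q[0],.087)[:2] for q in k if q[0][1]<235],np.float32);print("disc",cv2.fitEllipse(P))
y=((h[...,0]>18)&(h[...,0]<32)&(h[...,1]>140)&(h[...,2]>100)).astype(np.uint8)
n,l,st,ce=cv2.connectedComponentsWithStats(y)
for i in range(1,n):
    if st[i,4]<25 or not 300<ce[i][0]<400 or ce[i][1]>140: continue
    v,u=np.nonzero(l==i);P=np.array([ray(f,(a,b),.081)[:2] for a,b in zip(u,v)])-C;r=np.hypot(*P.T);a=np.degrees(np.arctan2(P[:,1],P[:,0]))
    print(st[i],"r",r.min(),r.max(),"ang",a.mean(),"tip ang",a[r<r.min()+.004].mean())
```

```text
disc ((0.5163444876670837, -0.2807360887527466), (0.21584472060203552, 0.2412613034248352), 179.19371032714844)
[327  86  19  15 149] r 0.11460928494282566 0.13105881445405948 ang -144.86204685359232 tip ang -144.81816231325297
[353  90  15  15 139] r 0.13475910354483406 0.14531248786109954 ang -150.650717196533 tip ang -150.72054633525212
```

{"api": "servo_tool", "payload": {
  "series": [
    {"dx": 30, "dy": -14, "dz": 0, "wx": 0, "wy": 0, "wz": 0, "hand": 1},
    {"dx": 60, "dy": -27, "dz": 0, "wx": 0, "wy": 0, "wz": 0, "hand": 1},
    {"dx": 60, "dy": -27, "dz": 30, "wx": 0, "wy": 0, "wz": 0, "hand": 1},
    {"dx": 60, "dy": -27, "dz": 54, "wx": 0, "wy": 0, "wz": 0, "hand": 1},
    {"dx": 60, "dy": -27, "dz": 60, "wx": 0, "wy": 0, "wz": 0, "hand": 1},
    {"dx": 60, "dy": -27, "dz": 64, "wx": 0, "wy": 0, "wz": 0, "hand": 1},
    {"dx": 60, "dy": -27, "dz": 64, "wx": 0, "wy": 0, "wz": 0, "hand": 1}
  ]
}}

```text
time_s: 2.72
ee_pos: [0.4575, -0.3219, 0.088]
tcp_rot: [-2.221, 2.222, -0.003]
ft_force: [-0.3, 0.3, 0.6]
grip_width: 0.0004
```

{"api": "servo_tool", "payload": {
  "series": [
    {"dx": 0, "dy": 0, "dz": 2, "wx": 0, "wy": 0, "wz": 0, "hand": 1},
    {"dx": 0, "dy": 0, "dz": 3, "wx": 0, "wy": 0, "wz": 0, "hand": 1},
    {"dx": 0, "dy": 0, "dz": 3, "wx": 0, "wy": 0, "wz": 0, "hand": 1}
  ]
}}

```text
time_s: 3.1
ee_pos: [0.4571, -0.3211, 0.084]
tcp_rot: [2.221, -2.222, 0.0]
ft_force: [0.4, -0.4, 0.9]
grip_width: 0.0005
```

{"api": "servo_tool", "payload": {
  "series": [
    {"dx": 0, "dy": 0, "dz": 2, "wx": 0, "wy": 0, "wz": 0, "hand": 1},
    {"dx": 0, "dy": 0, "dz": 3, "wx": 0, "wy": 0, "wz": 0, "hand": 1},
    {"dx": 0, "dy": 0, "dz": 3, "wx": 0, "wy": 0, "wz": 0, "hand": 1}
  ]
}}

```text
time_s: 3.48
ee_pos: [0.457, -0.3211, 0.0806]
tcp_rot: [2.221, -2.222, -0.001]
ft_force: [0.1, -0.0, -0.0]
grip_width: -0.0
```

Run:
```python
from h import *
from bench import manip
s,f=wrist(manip);g=manip.grab_frame("side");print(s)
a=cv2.resize(f["color"],(480,300));b=cv2.resize(g["color"][120:270,260:500],(480,300))
cv2.imwrite("pics/w3.png",np.vstack([a,b])[...,::-1])
print(disc_angle(f))
```

```text
{'time_s': 3.475, 'joint_positions': array([-7.08600248e-01,  5.50717686e-03,  1.94566736e+00, -4.69293815e-06,
        1.19083429e+00,  2.43336213e+00]), 'joint_velocities': array([-5.70558837e-04, -1.09257091e-04, -1.86363653e-03, -1.57337232e-03,
        1.53221032e-03,  2.13543544e-05]), 'joint_torque': array([ 4.32918489e-03, -3.40488875e+01, -3.37911415e+01, -3.63484933e-02,
       -8.37240438e-02, -1.13850181e-04]), 'ee_pos': array([ 0.45695395, -0.32106228,  0.08063107]), 'tcp_rot': array([ 2.22100695e+00, -2.22182440e+00, -6.51263919e-04]), 'ft_force': array([ 0.12596343, -0.0438131 , -0.01923997]), 'torque': array([ 0.14860177, -0.01585955, -0.03949769]), 'grip_width': -1.326003025250435e-05}
(np.float64(-68.53646887592012), np.float64(0.09896811285661018), np.int64(1307))
```

View pics/w3.png

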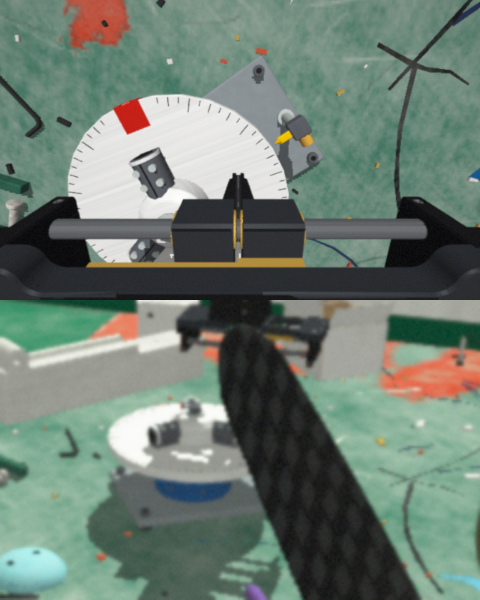

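{"api": "servo_tool", "payload": {
  "series": [
    {"dx": 0, "dy": 0, "dz": 1, "wx": 0, "wy": 0, "wz": 0, "hand": 1},
    {"dx": 0, "dy": 0, "dz": 2, "wx": 0, "wy": 0, "wz": 0, "hand": 1},
    {"dx": 0, "dy": 0, "dz": 2, "wx": 0, "wy": 0, "wz": 0, "hand": 1}
  ]
}}

```text
time_s: 3.95
ee_pos: [0.457, -0.3211, 0.0787]
tcp_rot: [2.221, -2.222, -0.0]
ft_force: [-0.3, -0.0, 0.6]
grip_width: 0.0005
```

Run:
```python
from h import *
from bench import manip
s,f=wrist(manip);print(s["time_s"],s["ee_pos"],s["ft_force"],disc_angle(f))
cv2.imwrite("pics/w4.png",cv2.resize(f["color"][130:300,220:440],None,fx=3,fy=3)[...,::-1])
```

```text
3.95 [ 0.4569749  -0.32108032  0.07868335] [-0.29126478 -0.04955928  0.57771945] (np.float64(-68.49783054209409), np.float64(0.09886478252110341), np.int64(1317))
```

View pics/w4.png

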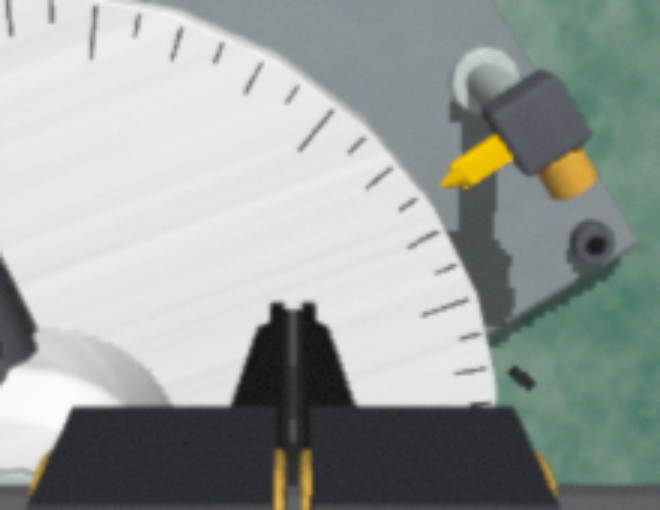

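{"api": "servo_tool", "payload": {
  "series": [
    {"dx": 0, "dy": 0, "dz": 1, "wx": 0, "wy": 0, "wz": 0, "hand": 1},
    {"dx": 0, "dy": 0, "dz": 2, "wx": 0, "wy": 0, "wz": 0, "hand": 1},
    {"dx": 0, "dy": 0, "dz": 2, "wx": 0, "wy": 0, "wz": 0, "hand": 1}
  ]
}}

```text
time_s: 4.38
ee_pos: [0.457, -0.3211, 0.0767]
tcp_rot: [2.221, -2.222, -0.0]
ft_force: [-0.4, -0.1, 0.2]
grip_width: 0.0003
```

Run:
```python
from h import *
from bench import manip
s,f=wrist(manip);print(s["ee_pos"],s["ft_force"]);np.savez("w5.npz",**f)
fs=[dict(np.load("w1.npz")),dict(np.load("top0.npz")),f]
def cent(f,kind):
    h=cv2.cvtColor(f["color"],cv2.COLOR_RGB2HSV);H,S,V=cv2.split(h)
    m=(((H<8)|(H>172))&(S>150)&(V>90)) if kind=="r" else ((H>18)&(H<32)&(S>140)&(V>100))
    n,l,st,ce=cv2.connectedComponentsWithStats(m.astype(np.uint8))
    want=np.array(pix(f,np.array([.551,-.374,.087] if kind=="r" else [.412,-.353,.081])))
    i=[j for j in range(1,n) if st[j,4]>8];j=min(i,key=lambda j:np.hypot(*(ce[j]-want)));return ce[j],want
for kind in "ry":
    uv=[cent(q,kind) for q in fs];print([np.round(u,1).tolist() for u in uv])
    for sel in ([0,2],[0,1],[1,2],[0,1,2]):
        A=[];b=[]
        for i in sel:
            c=ray(fs[i],uv[i][0],0);o=-fs[i]["R"].T@fs[i]["t"];d=(c-o)/np.linalg.norm(c-o);M=np.eye(3)-np.outer(d,d);A.append(M);b.append(M@o)
        print(kind,sel,np.linalg.lstsq(np.vstack(A),np.hstack(b),rcond=None)[0])
```

```text
[ 0.45697226 -0.32109332  0.07668394] [-0.43554591 -0.14482716  0.22284747]
[[[168.6, 65.5], [169.1, 67.2]], [[442.7, 194.8], [442.5, 194.7]], [[172.6, 155.8], [173.2, 157.6]]]
r [0, 2] [ 0.55092633 -0.37522834  0.08763605]
r [0, 1] [ 0.55080798 -0.37479443  0.0873995 ]
r [1, 2] [ 0.55099794 -0.37480696  0.08671529]
r [0, 1, 2] [ 0.5509943  -0.37495723  0.08705475]
[[[335.8, 93.6], [337.9, 95.1]], [[433.9, 261.0], [433.6, 261.3]], [[379.6, 184.6], [382.5, 186.0]]]
y [0, 2] [ 0.41394495 -0.35414774  0.08115987]
y [0, 1] [ 0.41303062 -0.35437433  0.07784294]
y [1, 2] [ 0.41311202 -0.35382712  0.0794704 ]
y [0, 1, 2] [ 0.41334434 -0.35398244  0.07974194]
```

Run:
```python
from h import *
f=dict(np.load("w5.npz"));T=np.linalg.inv(f["tool_from_camera"]);print(f["fx"],f["fy"],f["cx"],f["cy"])
for x in (10,0,-10):
  for q in (0,-5,-10,-15,-19):
    p=(T@[x/1e3,0,q/1e3,1])[:3];print(x,q,round(p[0]/p[2]*f["fx"]+f["cx"],1),round(p[1]/p[2]*f["fy"]+f["cy"],1))
cv2.imwrite("pics/w5.png",cv2.resize(f["color"][200:290,270:370],None,fx=6,fy=6,interpolation=cv2.INTER_NEAREST)[...,::-1])
```

```text
301.2042777302325 301.2042777302325 317.1932837872517 199.32526045484826
10 0 317.5 213.8
10 -5 317.5 216.2
10 -10 317.5 218.7
10 -15 317.5 221.4
10 -19 317.5 223.6
0 0 317.5 226.6
0 -5 317.5 229.2
0 -10 317.5 232.0
0 -15 317.5 234.9
0 -19 317.6 237.3
-10 0 317.5 239.0
-10 -5 317.5 241.9
-10 -10 317.6 244.9
-10 -15 317.6 248.1
-10 -19 317.6 250.7
```

View pics/w5.png

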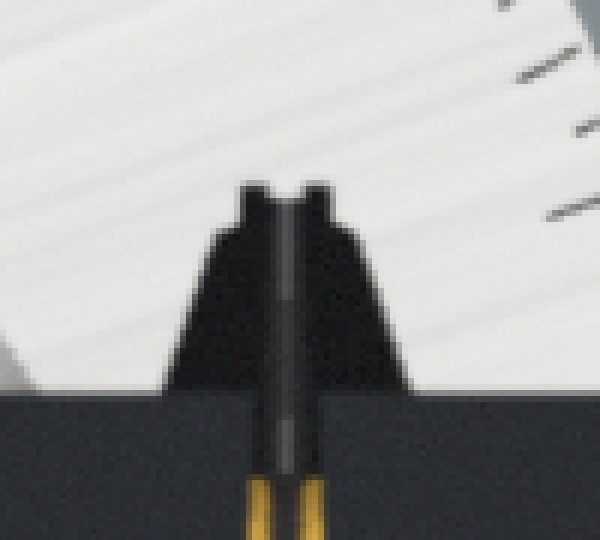

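{"api": "servo_tool", "payload": {
  "series": [
    {"dx": 0, "dy": 0, "dz": 1, "wx": 0, "wy": 0, "wz": 0, "hand": 1},
    {"dx": 0, "dy": 0, "dz": 2, "wx": 0, "wy": 0, "wz": 0, "hand": 1},
    {"dx": 0, "dy": 0, "dz": 3, "wx": 0, "wy": 0, "wz": 0, "hand": 1},
    {"dx": 0, "dy": 0, "dz": 3, "wx": 0, "wy": 0, "wz": 0, "hand": 1}
  ]
}}

```text
time_s: 4.92
ee_pos: [0.457, -0.3211, 0.0737]
tcp_rot: [-2.221, 2.222, 0.0]
ft_force: [0.1, 1.0, 0.2]
grip_width: 0.0003
```

{"api": "servo_tool", "payload": {
  "series": [
    {"dx": 0, "dy": 0, "dz": 1, "wx": 0, "wy": 0, "wz": 0, "hand": 1},
    {"dx": 0, "dy": 0, "dz": 2, "wx": 0, "wy": 0, "wz": 0, "hand": 1},
    {"dx": 0, "dy": 0, "dz": 3, "wx": 0, "wy": 0, "wz": 0, "hand": 1},
    {"dx": 0, "dy": 0, "dz": 3, "wx": 0, "wy": 0, "wz": 0, "hand": 1}
  ]
}}

```text
time_s: 5.42
ee_pos: [0.457, -0.3211, 0.0707]
tcp_rot: [-2.221, 2.222, 0.0]
ft_force: [-0.5, -0.5, -0.5]
grip_width: 0.0007
```

Run:
```python
from h import *
from bench import manip
s,f=wrist(manip);print(s["ee_pos"],s["ft_force"],s["joint_torque"],disc_angle(f));np.savez("w6.npz",**f)
a=dict(np.load("w5.npz"))["color"][200:290,270:370];b=f["color"][200:290,270:370]
ta=[np.nonzero(i[:,c].mean(1)<80)[0].min()+200 for i in (a,b) for c in (42,47,52)];print(ta)
```

```text
[ 0.45701145 -0.32108171  0.07071455] [-0.54486951 -0.46191976 -0.5374164 ] [-2.80256310e-03 -3.42553103e+01 -3.35064161e+01 -3.64037231e-02
 -8.47555837e-02  2.20262831e-05] (np.float64(-68.474795436941), np.float64(0.09898802983910145), np.int64(1443))
[np.int64(231), np.int64(237), np.int64(231), np.int64(231), np.int64(236), np.int64(231)]
```

{"api": "servo_tool", "payload": {
  "series": [
    {"dx": 0, "dy": 0, "dz": 2, "wx": 0, "wy": 0, "wz": 0, "hand": 1},
    {"dx": 0, "dy": 0, "dz": 4, "wx": 0, "wy": 0, "wz": 0, "hand": 1},
    {"dx": 0, "dy": 0, "dz": 4, "wx": 0, "wy": 0, "wz": 0, "hand": 1}
  ]
}}

```text
time_s: 5.85
ee_pos: [0.4569, -0.321, 0.0665]
tcp_rot: [2.221, -2.222, -0.001]
ft_force: [-1.5, -0.0, 0.1]
grip_width: 0.0006
```

Run:
```python
from h import *
from bench import manip
print([a for a in dir(manip) if a[0]!="_"],manip.grip_depth)
f=manip.grab_frame("side");s=manip.observe();print(s["ee_pos"],s["ft_force"])
print(pix(f,s["ee_pos"]),pix(f,np.array([.515,-.283,.087])))
cv2.imwrite("pics/s2.png",cv2.resize(f["color"][130:230,300:440],None,fx=5,fy=5)[...,::-1])
```

```text
['MotionError', 'finish_job', 'grab_frame', 'grip_depth', 'observe'] 0.0188
[ 0.45696614 -0.32109165  0.06667549] [-0.3000478  -0.11882193 -0.30557958]
(np.float64(382.557173915661), np.float64(192.16849476478657)) (np.float64(357.2223551888744), np.float64(187.5468210488511))
```

View pics/s2.png

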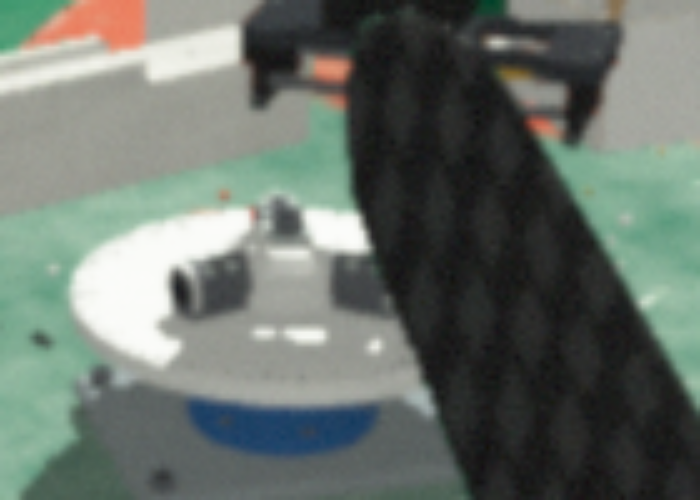

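{"api": "servo_tool", "payload": {
  "series": [
    {"dx": 0, "dy": 0, "dz": 2, "wx": 0, "wy": 0, "wz": 0, "hand": 1},
    {"dx": 0, "dy": 0, "dz": 4, "wx": 0, "wy": 0, "wz": 0, "hand": 1},
    {"dx": 0, "dy": 0, "dz": 4, "wx": 0, "wy": 0, "wz": 0, "hand": 1}
  ]
}}

```text
time_s: 6.28
ee_pos: [0.4569, -0.321, 0.0626]
tcp_rot: [2.221, -2.222, -0.001]
ft_force: [-0.7, -0.0, 0.0]
grip_width: 0.0002
```

{"api": "servo_tool", "payload": {
  "series": [
    {"dx": 0, "dy": 0, "dz": 2, "wx": 0, "wy": 0, "wz": 0, "hand": 1},
    {"dx": 0, "dy": 0, "dz": 4, "wx": 0, "wy": 0, "wz": 0, "hand": 1},
    {"dx": 0, "dy": 0, "dz": 4, "wx": 0, "wy": 0, "wz": 0, "hand": 1}
  ]
}}

```text
time_s: 6.65
ee_pos: [0.4569, -0.321, 0.0586]
tcp_rot: [2.221, -2.222, -0.001]
ft_force: [0.0, -0.8, 0.8]
grip_width: 0.0003
```

Run:
```python
from h import *
from bench import manip
s,f=wrist(manip);print(s["ee_pos"],s["ft_force"],disc_angle(f));np.savez("w7.npz",**f)
# vision check of tool height: triangulate red with earlier wrist view
b=f["color"];print([np.nonzero(b[200:290,c].mean(1)<80)[0].min()+200 for c in (312,317,322)])
```

```text
[ 0.4569047  -0.32101848  0.05857327] [ 0.01348414 -0.8349862   0.81299303] (np.float64(-68.48215260553297), np.float64(0.09895754873026433), np.int64(1633))
[np.int64(231), np.int64(235), np.int64(231)]
```

{"api": "servo_tool", "payload": {
  "series": [
    {"dx": 0, "dy": 0, "dz": 2, "wx": 0, "wy": 0, "wz": 0, "hand": 1},
    {"dx": 0, "dy": 0, "dz": 4, "wx": 0, "wy": 0, "wz": 0, "hand": 1},
    {"dx": 0, "dy": 0, "dz": 4, "wx": 0, "wy": 0, "wz": 0, "hand": 1}
  ]
}}

```text
time_s: 7.08
ee_pos: [0.4569, -0.321, 0.0545]
tcp_rot: [2.221, -2.222, -0.001]
ft_force: [-0.6, -0.1, 0.5]
grip_width: 0.001
```

{"api": "servo_tool", "payload": {
  "series": [
    {"dx": 0, "dy": 0, "dz": 1, "wx": 0, "wy": 0, "wz": 0, "hand": 1},
    {"dx": 0, "dy": 0, "dz": 2, "wx": 0, "wy": 0, "wz": 0, "hand": 1},
    {"dx": 0, "dy": 0, "dz": 3, "wx": 0, "wy": 0, "wz": 0, "hand": 1},
    {"dx": 0, "dy": 0, "dz": 3, "wx": 0, "wy": 0, "wz": 0, "hand": 1}
  ]
}}

```text
time_s: 7.58
ee_pos: [0.457, -0.3211, 0.0517]
tcp_rot: [2.221, -2.222, -0.0]
ft_force: [-0.4, -0.2, -0.7]
grip_width: 0.0008
```

Run:
```python
from h import *
from bench import manip
f=manip.grab_frame("side");R,t=f["R"],f["t"];o=-R.T@t
for uv in ((416,158),(352,150),(352,147)):
    d=R.T@np.array([(uv[0]-f["cx"])/f["fx"],(uv[1]-f["cy"])/f["fy"],1])
    for y in (-.285,-.321,-.34): print(uv,o+d*(y-o[1])/d[1])
w=dict(np.load("w7.npz"));T=np.array(w["tool_from_camera"])
for uv in ((312.,231.),(305,240)):
    d=T[:3,:3]@np.array([(uv[0]-w["cx"])/w["fx"],(uv[1]-w["cy"])/w["fy"],1]);c=T[:3,3]
    for x in (.011,.010,.006,.003): print(uv,c+d*(x-c[0])/d[0])
```

```text
(416, 158) [ 0.37274704 -0.285       0.18473609]
(416, 158) [ 0.37826641 -0.321       0.17127306]
(416, 158) [ 0.38117942 -0.34        0.16416758]
(352, 150) [ 0.53214705 -0.285       0.18535739]
(352, 150) [ 0.5427351  -0.321       0.17191412]
(352, 150) [ 0.54832323 -0.34        0.16481905]
(352, 147) [ 0.53235432 -0.285       0.19315519]
(352, 147) [ 0.54294896 -0.321       0.17995988]
(352, 147) [ 0.54854057 -0.34        0.17299568]
(312.0, 231.0) [ 0.011      -0.00344421 -0.03377141]
(312.0, 231.0) [ 0.01       -0.0034887  -0.03144573]
(312.0, 231.0) [ 0.006      -0.00366667 -0.02214299]
(312.0, 231.0) [ 0.003      -0.00380015 -0.01516593]
(305, 240) [ 0.011      -0.00727106 -0.04684005]
(305, 240) [ 0.01       -0.00736725 -0.04469092]
(305, 240) [ 0.006      -0.00775202 -0.0360944 ]
(305, 240) [ 0.003      -0.0080406  -0.02964701]
```

{"api": "servo_tool", "payload": {
  "series": [
    {"dx": 0, "dy": 0, "dz": 1, "wx": 0, "wy": 0, "wz": 0, "hand": 1},
    {"dx": 0, "dy": 0, "dz": 2, "wx": 0, "wy": 0, "wz": 0, "hand": 1},
    {"dx": 0, "dy": 0, "dz": 3, "wx": 0, "wy": 0, "wz": 0, "hand": 1},
    {"dx": 0, "dy": 0, "dz": 3, "wx": 0, "wy": 0, "wz": 0, "hand": 1}
  ]
}}

```text
time_s: 8.12
ee_pos: [0.4584, -0.3228, 0.0515]
tcp_rot: [2.221, -2.221, 0.007]
ft_force: [-1.7, 0.4, 8.4]
grip_width: 0.0003
```

Run:
```python
from h import *
from bench import manip
s,f=wrist(manip);print(s["ee_pos"],s["ft_force"],disc_angle(f));np.savez("w8.npz",**f);g=manip.grab_frame("side")
b=f["color"];print([np.nonzero(b[200:290,c].mean(1)<80)[0].min()+200 for c in (312,317,322)])
cv2.imwrite("pics/w8.png",np.vstack([cv2.resize(b[100:300,200:440],(720,360))[:300],cv2.resize(g["color"][110:230,280:460],(720,300))])[...,::-1])
```

```text
[ 0.45836594 -0.3228387   0.05145751] [-1.70560178  0.42135528  8.43365026] (np.float64(-67.04899922158323), np.float64(0.09899030930112677), np.int64(1736))
[np.int64(231), np.int64(235), np.int64(231)]
```

View pics/w8.png

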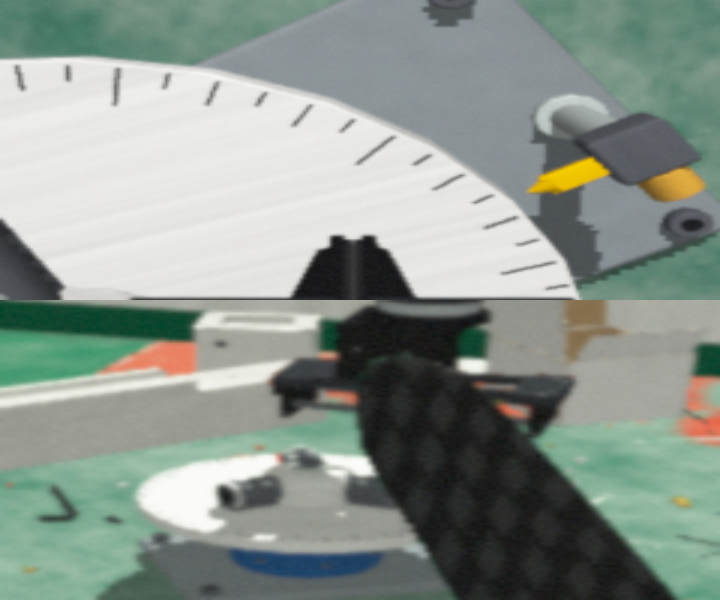

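{"api": "servo_tool", "payload": {
  "series": [
    {"dx": 0, "dy": -3, "dz": -13, "wx": 0, "wy": 0, "wz": 0, "hand": 1},
    {"dx": 0, "dy": -6, "dz": -13, "wx": 0, "wy": 0, "wz": 0, "hand": 1},
    {"dx": 0, "dy": -6, "dz": -13, "wx": 0, "wy": 0, "wz": 0, "hand": 1},
    {"dx": -6, "dy": -6, "dz": -13, "wx": 0, "wy": 0, "wz": 0, "hand": 1},
    {"dx": -24, "dy": -6, "dz": -13, "wx": 0, "wy": 0, "wz": 0, "hand": 1},
    {"dx": -48, "dy": -6, "dz": -13, "wx": 0, "wy": 0, "wz": 0, "hand": 1},
    {"dx": -56, "dy": -6, "dz": -14, "wx": 0, "wy": 0, "wz": 0, "hand": 1},
    {"dx": -56, "dy": -6, "dz": -60, "wx": 0, "wy": 0, "wz": 0, "hand": 1},
    {"dx": -56, "dy": -6, "dz": -100, "wx": 0, "wy": 0, "wz": 0, "hand": 1}
  ]
}}

```text
time_s: 9.35
ee_pos: [0.4629, -0.2642, 0.1498]
tcp_rot: [-2.222, 2.221, 0.001]
ft_force: [0.1, -0.6, 0.7]
grip_width: 0.0006
```

```bash
cat > track.py <<'E'
from h import *
from bench import manip
import sys
n=int(sys.argv[1]) if len(sys.argv)>1 else 4
T=[];A=[]
for i in range(n):
    s,f=wrist(manip)
    a,r,k=disc_angle(f);T.append(s["time_s"]);A.append(a)
    print(round(s["time_s"],3),round(a,2),round(r,4),k,np.round(s["ee_pos"],4) if i==0 else "",np.round(s["ft_force"],1) if i==0 else "")
U=np.degrees(np.unwrap(np.radians(A)));T=np.array(T);w=np.polyfit(T-T[-1],U,1)[0];print("w deg/s",w,"rad/s",np.radians(w),"to pointer cw deg",(U[-1]+144.8)%360)
E
python3 track.py 6
```

```text
9.35 160.21 0.0958 586 [ 0.4629 -0.2642  0.1498] [ 0.1 -0.6  0.7]
9.4 146.91 0.0959 535  
9.45 135.96 0.0978 318  
9.5 118.11 0.1058 9  
9.55 106.87 0.0862 75  
9.6 98.81 0.0851 16  
w deg/s -254.27201148775106 rad/s -4.437883796130102 to pointer cw deg 243.6073372360883
```

{"api": "servo_tool", "payload": {
  "series": [
    {"dx": -2, "dy": 16, "dz": 0, "wx": 0, "wy": 0, "wz": 0, "hand": 1},
    {"dx": -4, "dy": 33, "dz": 0, "wx": 0, "wy": 0, "wz": 0, "hand": 1},
    {"dx": -4, "dy": 33, "dz": 0, "wx": 0, "wy": 0, "wz": 0, "hand": 1},
    {"dx": -4, "dy": 33, "dz": 0, "wx": 0, "wy": 0, "wz": 0, "hand": 1},
    {"dx": -4, "dy": 33, "dz": 0, "wx": 0, "wy": 0, "wz": 0, "hand": 1},
    {"dx": -4, "dy": 33, "dz": 0, "wx": 0, "wy": 0, "wz": 0, "hand": 1},
    {"dx": -4, "dy": 33, "dz": 0, "wx": 0, "wy": 0, "wz": 0, "hand": 1},
    {"dx": -4, "dy": 33, "dz": 0, "wx": 0, "wy": 0, "wz": 0, "hand": 1},
    {"dx": -4, "dy": 33, "dz": 0, "wx": 0, "wy": 0, "wz": 0, "hand": 1},
    {"dx": -4, "dy": 33, "dz": 0, "wx": 0, "wy": 0, "wz": 0, "hand": 1},
    {"dx": -4, "dy": 33, "dz": 0, "wx": 0, "wy": 0, "wz": 0, "hand": 1},
    {"dx": -4, "dy": 33, "dz": 0, "wx": 0, "wy": 0, "wz": 0, "hand": 1}
  ]
}}

```text
time_s: 11.15
ee_pos: [0.4301, -0.2612, 0.1489]
tcp_rot: [-2.221, 2.222, -0.0]
ft_force: [0.8, 0.1, -0.6]
grip_width: 0.0002
```

```bash
python3 track.py 10
```

```text
11.15 83.02 0.0967 489 [ 0.4301 -0.2612  0.1489] [ 0.8  0.1 -0.6]
11.2 71.73 0.0969 504  
11.25 60.62 0.097 509  
11.3 49.46 0.0973 517  
11.35 38.46 0.0976 541  
11.4 27.55 0.0981 569  
11.45 16.7 0.0984 598  
11.5 5.97 0.0987 635  
11.55 -4.66 0.0989 678  
11.6 -15.29 0.0989 718  
w deg/s -218.41301285366035 rad/s -3.812026203497069 to pointer cw deg 129.51465693745482
```

{"api": "servo_tool", "payload": {
  "series": [
    {"dx": 0, "dy": 0, "dz": 0, "wx": 0, "wy": 0, "wz": 0, "hand": 1},
    {"dx": 0, "dy": 0, "dz": 0, "wx": 0, "wy": 0, "wz": 0, "hand": 1},
    {"dx": 0, "dy": 0, "dz": 0, "wx": 0, "wy": 0, "wz": 0, "hand": 1},
    {"dx": 0, "dy": 0, "dz": 0, "wx": 0, "wy": 0, "wz": 0, "hand": 1},
    {"dx": 0, "dy": 0, "dz": 0, "wx": 0, "wy": 0, "wz": 0, "hand": 1},
    {"dx": 0, "dy": 0, "dz": 0, "wx": 0, "wy": 0, "wz": 0, "hand": 1},
    {"dx": 0, "dy": 0, "dz": 0, "wx": 0, "wy": 0, "wz": 0, "hand": 1},
    {"dx": 0, "dy": 0, "dz": 0, "wx": 0, "wy": 0, "wz": 0, "hand": 1},
    {"dx": 0, "dy": 0, "dz": 0, "wx": 0, "wy": 0, "wz": 0, "hand": 1},
    {"dx": 0, "dy": 0, "dz": 0, "wx": 0, "wy": 0, "wz": 0, "hand": 1},
    {"dx": 0, "dy": 0, "dz": 0, "wx": 0, "wy": 0, "wz": 0, "hand": 1},
    {"dx": 0, "dy": 0, "dz": 0, "wx": 0, "wy": 0, "wz": 0, "hand": 1}
  ]
}}

```text
time_s: 13.15
ee_pos: [0.4301, -0.2612, 0.1489]
tcp_rot: [-2.221, 2.222, -0.0]
ft_force: [-0.1, -0.3, -0.1]
grip_width: 0.0004
```

{"api": "servo_tool", "payload": {
  "series": [
    {"dx": 0, "dy": 0, "dz": 0, "wx": 0, "wy": 0, "wz": 0, "hand": 1},
    {"dx": 0, "dy": 0, "dz": 0, "wx": 0, "wy": 0, "wz": 0, "hand": 1},
    {"dx": 0, "dy": 0, "dz": 0, "wx": 0, "wy": 0, "wz": 0, "hand": 1},
    {"dx": 0, "dy": 0, "dz": 0, "wx": 0, "wy": 0, "wz": 0, "hand": 1},
    {"dx": 0, "dy": 0, "dz": 0, "wx": 0, "wy": 0, "wz": 0, "hand": 1},
    {"dx": 0, "dy": 0, "dz": 0, "wx": 0, "wy": 0, "wz": 0, "hand": 1},
    {"dx": 0, "dy": 0, "dz": 0, "wx": 0, "wy": 0, "wz": 0, "hand": 1},
    {"dx": 0, "dy": 0, "dz": 0, "wx": 0, "wy": 0, "wz": 0, "hand": 1},
    {"dx": 0, "dy": 0, "dz": 0, "wx": 0, "wy": 0, "wz": 0, "hand": 1},
    {"dx": 0, "dy": 0, "dz": 0, "wx": 0, "wy": 0, "wz": 0, "hand": 1},
    {"dx": 0, "dy": 0, "dz": 0, "wx": 0, "wy": 0, "wz": 0, "hand": 1},
    {"dx": 0, "dy": 0, "dz": 0, "wx": 0, "wy": 0, "wz": 0, "hand": 1}
  ]
}}

```text
time_s: 14.65
ee_pos: [0.4301, -0.2612, 0.1489]
tcp_rot: [2.221, -2.222, 0.0]
ft_force: [0.3, 0.1, -0.1]
grip_width: 0.0006
```

{"api": "servo_tool", "payload": {
  "series": [
    {"dx": 0, "dy": 0, "dz": 0, "wx": 0, "wy": 0, "wz": 0, "hand": 1},
    {"dx": 0, "dy": 0, "dz": 0, "wx": 0, "wy": 0, "wz": 0, "hand": 1},
    {"dx": 0, "dy": 0, "dz": 0, "wx": 0, "wy": 0, "wz": 0, "hand": 1},
    {"dx": 0, "dy": 0, "dz": 0, "wx": 0, "wy": 0, "wz": 0, "hand": 1},
    {"dx": 0, "dy": 0, "dz": 0, "wx": 0, "wy": 0, "wz": 0, "hand": 1},
    {"dx": 0, "dy": 0, "dz": 0, "wx": 0, "wy": 0, "wz": 0, "hand": 1},
    {"dx": 0, "dy": 0, "dz": 0, "wx": 0, "wy": 0, "wz": 0, "hand": 1},
    {"dx": 0, "dy": 0, "dz": 0, "wx": 0, "wy": 0, "wz": 0, "hand": 1},
    {"dx": 0, "dy": 0, "dz": 0, "wx": 0, "wy": 0, "wz": 0, "hand": 1},
    {"dx": 0, "dy": 0, "dz": 0, "wx": 0, "wy": 0, "wz": 0, "hand": 1},
    {"dx": 0, "dy": 0, "dz": 0, "wx": 0, "wy": 0, "wz": 0, "hand": 1},
    {"dx": 0, "dy": 0, "dz": 0, "wx": 0, "wy": 0, "wz": 0, "hand": 1}
  ]
}}

```text
time_s: 16.15
ee_pos: [0.4301, -0.2612, 0.1489]
tcp_rot: [2.221, -2.222, -0.0]
ft_force: [0.1, 0.9, -0.5]
grip_width: 0.0005
```

{"api": "servo_tool", "payload": {
  "series": [
    {"dx": 0, "dy": 0, "dz": 25, "wx": 0, "wy": 0, "wz": 0, "hand": 1},
    {"dx": 0, "dy": 0, "dz": 50, "wx": 0, "wy": 0, "wz": 0, "hand": 1},
    {"dx": 0, "dy": 0, "dz": 75, "wx": 0, "wy": 0, "wz": 0, "hand": 1},
    {"dx": 0, "dy": 0, "dz": 83, "wx": 0, "wy": 0, "wz": 0, "hand": 1},
    {"dx": 0, "dy": 0, "dz": 83, "wx": 0, "wy": 0, "wz": 0, "hand": 1},
    {"dx": 0, "dy": 0, "dz": 83, "wx": 0, "wy": 0, "wz": 0, "hand": 1}
  ]
}}

```text
time_s: 16.9
ee_pos: [0.4309, -0.2617, 0.0671]
tcp_rot: [-2.221, 2.222, -0.003]
ft_force: [-0.4, 0.4, 1.2]
grip_width: 0.0005
```

```bash
python3 track.py 10
```

```text
16.9 -161.93 0.0947 1522 [ 0.4309 -0.2617  0.0671] [-0.4  0.4  1.2]
16.95 -167.83 0.0942 1460  
17.0 -173.52 0.0945 1402  
17.05 -179.46 0.094 1347  
17.1 175.18 0.0945 1277  
17.15 170.03 0.0953 1031  
17.2 164.79 0.0968 671  
17.25 156.77 0.0969 254  
17.3 137.36 0.0891 79  
17.35 86.4 0.1061 16  
w deg/s -192.68552161047415 rad/s -3.362996773025461 to pointer cw deg 231.19742670315094
```

{"api": "servo_tool", "payload": {
  "series": [
    {"dx": 0, "dy": 0, "dz": 4, "wx": 0, "wy": 0, "wz": 0, "hand": 1},
    {"dx": 0, "dy": 0, "dz": 9, "wx": 0, "wy": 0, "wz": 0, "hand": 1},
    {"dx": 0, "dy": 0, "dz": 9, "wx": 0, "wy": 0, "wz": 0, "hand": 1},
    {"dx": 0, "dy": 0, "dz": 9, "wx": 0, "wy": 0, "wz": 0, "hand": 1},
    {"dx": 0, "dy": 0, "dz": 9, "wx": 0, "wy": 0, "wz": 0, "hand": 1},
    {"dx": 0, "dy": 0, "dz": 9, "wx": 0, "wy": 0, "wz": 0, "hand": 1},
    {"dx": 0, "dy": 0, "dz": 9, "wx": 0, "wy": 0, "wz": 0, "hand": 1},
    {"dx": 0, "dy": 0, "dz": 9, "wx": 0, "wy": 0, "wz": 0, "hand": 1},
    {"dx": 0, "dy": 0, "dz": 9, "wx": 0, "wy": 0, "wz": 0, "hand": 1},
    {"dx": 0, "dy": 0, "dz": 9, "wx": 0, "wy": 0, "wz": 0, "hand": 1},
    {"dx": 0, "dy": 0, "dz": 9, "wx": 0, "wy": 0, "wz": 0, "hand": 1},
    {"dx": 0, "dy": 0, "dz": 9, "wx": 0, "wy": 0, "wz": 0, "hand": 1}
  ]
}}

```text
time_s: 18.9
ee_pos: [0.4301, -0.2612, 0.0568]
tcp_rot: [-2.221, 2.222, 0.0]
ft_force: [-0.7, 0.6, 0.9]
grip_width: 0.0003
```

{"api": "servo_tool", "payload": {
  "series": [
    {"dx": 0, "dy": 0, "dz": 0, "wx": 0, "wy": 0, "wz": 0, "hand": 1},
    {"dx": 0, "dy": 0, "dz": 0, "wx": 0, "wy": 0, "wz": 0, "hand": 1},
    {"dx": 0, "dy": 0, "dz": 0, "wx": 0, "wy": 0, "wz": 0, "hand": 1},
    {"dx": 0, "dy": 0, "dz": 0, "wx": 0, "wy": 0, "wz": 0, "hand": 1},
    {"dx": 0, "dy": 0, "dz": 0, "wx": 0, "wy": 0, "wz": 0, "hand": 1},
    {"dx": 0, "dy": 0, "dz": 0, "wx": 0, "wy": 0, "wz": 0, "hand": 1},
    {"dx": 0, "dy": 0, "dz": 0, "wx": 0, "wy": 0, "wz": 0, "hand": 1},
    {"dx": 0, "dy": 0, "dz": 0, "wx": 0, "wy": 0, "wz": 0, "hand": 1},
    {"dx": 0, "dy": 0, "dz": 0, "wx": 0, "wy": 0, "wz": 0, "hand": 1}
  ]
}}

```text
time_s: 20.02
ee_pos: [0.4301, -0.2612, 0.0569]
tcp_rot: [-2.221, 2.222, -0.0]
ft_force: [0.4, 0.2, 0.0]
grip_width: 0.0004
```

```bash
python3 track.py 6
```

```text
20.025 -72.07 0.0991 2366 [ 0.4301 -0.2612  0.0569] [0.4 0.2 0. ]
20.075 -75.0 0.099 2380  
20.125 -77.86 0.099 2393  
20.175 -80.69 0.0989 2409  
20.225 -83.46 0.0988 2416  
20.275 -86.19 0.0988 2424  
w deg/s -56.44666884704694 rad/s -0.9851802231638807 to pointer cw deg 58.61429734313212
```

{"api": "servo_tool", "payload": {
  "series": [
    {"dx": 0, "dy": 0, "dz": 0, "wx": 0, "wy": 0, "wz": 0, "hand": 1},
    {"dx": 0, "dy": 0, "dz": 0, "wx": 0, "wy": 0, "wz": 0, "hand": 1},
    {"dx": 0, "dy": 0, "dz": 0, "wx": 0, "wy": 0, "wz": 0, "hand": 1},
    {"dx": 0, "dy": 0, "dz": 0, "wx": 0, "wy": 0, "wz": 0, "hand": 1},
    {"dx": 0, "dy": 0, "dz": 0, "wx": 0, "wy": 0, "wz": 0, "hand": 1},
    {"dx": 0, "dy": 0, "dz": 0, "wx": 0, "wy": 0, "wz": 0, "hand": 1},
    {"dx": 0, "dy": 0, "dz": 0, "wx": 0, "wy": 0, "wz": 0, "hand": 1},
    {"dx": 0, "dy": 0, "dz": 2, "wx": 0, "wy": 0, "wz": 0, "hand": 1}
  ]
}}

```text
time_s: 21.32
ee_pos: [0.4302, -0.2613, 0.055]
tcp_rot: [-2.221, 2.222, -0.001]
ft_force: [-0.2, -0.1, -0.5]
grip_width: 0.0003
```

```bash
python3 track.py 2
```

```text
21.325 -134.69 0.0972 2078 [ 0.4302 -0.2613  0.055 ] [-0.2 -0.1 -0.5]
21.375 -136.59 0.0971 2063  
w deg/s -38.04043973227966 rad/s -0.6639309222347503 to pointer cw deg 8.210137384486302
```

{"api": "servo_tool", "payload": {
  "series": [
    {"dx": 0, "dy": 0, "dz": 5, "wx": 0, "wy": 0, "wz": 0, "hand": 1},
    {"dx": 0, "dy": 0, "dz": 8, "wx": 0, "wy": 0, "wz": 0, "hand": 1},
    {"dx": 0, "dy": 0, "dz": 8, "wx": 0, "wy": 0, "wz": 0, "hand": 1},
    {"dx": 0, "dy": 0, "dz": 8, "wx": 0, "wy": 0, "wz": 0, "hand": 1}
  ]
}}

```text
time_s: 21.92
ee_pos: [0.4304, -0.2627, 0.0513]
tcp_rot: [2.22, -2.219, 0.002]
ft_force: [-10.9, 4.1, 23.2]
grip_width: 0.0004
```

```bash
python3 track.py 4
python3 - <<'E'
from h import *
from bench import manip
s,f=wrist(manip);cv2.imwrite("pics/w9.png",f["color"][...,::-1]);print(s["ee_pos"],s["ft_force"])
E
```

```text
21.925 -140.93 0.0969 2049 [ 0.4304 -0.2627  0.0513] [-10.9   4.1  23.2]
21.975 -140.92 0.0969 2050  
22.025 -140.91 0.0969 2050  
22.075 -140.93 0.0969 2049  
w deg/s -0.003655944905928585 rad/s -6.380827587996817e-05 to pointer cw deg 3.8677656067915223
[ 0.43038769 -0.26271389  0.05140884] [-9.94222268  3.90322179 22.76552648]
```

View pics/w9.png

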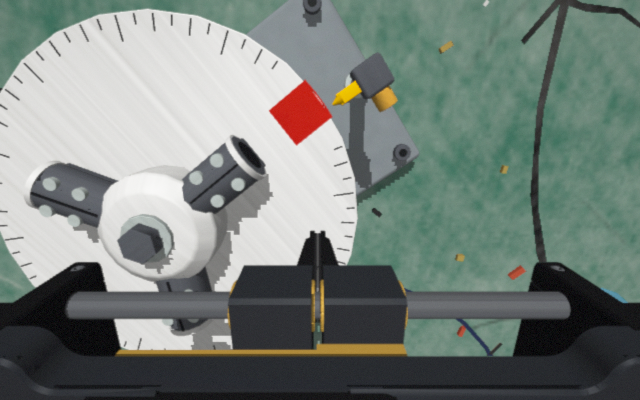

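```bash
python3 -c "
from bench import manip
print(manip.finish_job())"
```

```text
the job is handed in; nothing more can be done
None
```

The disc is parked with the pointer on the red patch, and I handed the job in with the fingertip pressing on the disc. No verdict was reported.

- **Spin:** I pushed one hub cuff with the closed fingertip. The disc turned clockwise at about 4.4 rad/s, and the patch ran past the pointer and round to the far side untouched. It slowed by about 0.33 rad/s each second.
- **Brake:** At about 21.5 s the disc was still turning at roughly 0.6 rad/s when I brought the fingertip down and stopped it.
- **Last checks:** The disc was still, with no measurable motion over four frames. The patch middle was about 3.9° short of the pointer, an estimated 7 to 8.5 mm from the tip against the 12.5 mm limit. The finger was pressing with about 23 N, and the job took about 22 s of the 64 s allowed.
- **Not checked:** The gripper worked only near the disc. I did not re-measure the blade, spinner and screw at the end.
- **Disagreement:** The fingertip touched the disc only when the reported TCP was about 35 mm below the disc's face. The cameras and the pose agreed that the face is at 87 mm. I took the contact height from a careful press test before spinning, which turned the disc about 1.5°.
- **Refused move:** My first move call was refused because its rows lacked some keys, and nothing moved.

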